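Check a cigar mould with a straightedge and seat its raised slat

ROBOT

A 6-joint arm with a two-finger parallel gripper is mounted at the origin on the work surface. World frame = base frame: x ahead of the robot, y to its left, z up, the work surface at z = 0. Lengths are in m, angles in rad, forces in N, time in s.
With the tool pointing down it reaches from about 0.375 to 0.9 m from the base axis. Payload 3.1 kg.
Tool frame: the origin (TCP) lies on the centre line of the jaws, within the pads' length; the fingertips stand robot.tcp_to_tips ahead of it and the grasp point (between the pads) lies 3 mm ahead of it (robot.tcp_to_tips is the distance from the TCP to the fingertips, in m); z points along the fingers, y is the line along which they close (so a half turn about z gives the same grasp; the last joint's range is limited). The gripper opens to 87 mm and grips with 3 to 60 N. Pads are 19 mm wide; open, the fingers measure 117 mm over their backs; the gripper's body (75 mm by 190 mm) begins 51 mm behind the grasp point.
Start: joints at [-1.401, 0.527, 1.433, -0, 1.181, -0.178], TCP at [0.214, -0.587, 0.245] pointing down, gripper open.
Joint ranges: [-3.08, 3.08], [-0.75, 2.2], [0.22, 2.44], [-1.43, 4.57], [0, 2.65], [-2.85, 2.85]. Speed limits (rad/s): [2.79, 2.79, 3.14, 3.14, 3.14, 3.14].

INTERFACE

Orientations are given as a unit quaternion [x, y, z, w].
In Python, from rig import robot gives the robot as it stands. The module is installed in compiled form; this text tells all that it offers.
- The arm moves only by the shell command python3 -m jog 'ROWS' [FORCE]. ROWS is JSON, one flat list of numbers, 5 for each row, row after row: the finger opening in m, from 0 to 0.087, then the shift along the tool's x, y, z in m, then the turn about the tool's z in units of 10 degrees (1.0 is 10 degrees). In form: [claw, x, y, z, roll, claw, x, y, z, roll, ...]. A call has 1 to 20 rows; each row shifts and turns the commanded pose from where the row before left it, along the tool's axes as they then stand; what a row does not reach is not made up. A row lasts 1/8 s, in which the tool goes at most 62.5 mm and 10.7 degrees, less where a joint would pass 70% of its speed; a pose out of reach is approached as far as the arm can. A call with a gripper value outside its range is refused whole. The fingers move at their own pace and stop on an object; FORCE is the grip in N (left out, the last holds). Time passes only in rows, so rows that do not move let the fingers close. It gives the time, the measured TCP pose, the force, the opening and the grip force at its end, in the units of the state.
- robot.get_obs(): the state, without advancing time (a new reading comes with each control period).
- robot.camera(name): name is "scene" or "top" or "wrist"; returns the picture (400x640x3 uint8, blue, green, red); there is no depth.
- robot.camera_model(name): a dict with "fx", "fy", "cx", "cy" (pixels), "R" (3x3) and "t" (3): a world point X has camera coordinates R X + t; the wrist camera has in their place "tool_from_camera" (4x4, takes a point from camera to tool coordinates, whose origin is the TCP and whose axes are the flange's). Camera axes: x right, y down, z forward; pixel columns grow to the right and rows downward; lengths in m; the calibration is good to about 2 mm. A picture is of the moment at which its call begins: read the wrist's pose just before it. camera_model takes no time and is no camera call.
- robot.hand_in(): hands the job in; it is judged then, once.
Trained networks look in the newest picture that a camera, given by its name, has taken for a name from the list of things; names that differ only in an ending like _2 or _b are one class to them, and where a whole thing is asked for, a point or a joint stands for the part that bears it (a point fixed in the world has none). Each returns a list of dicts, best first, with "conf" (0 to 1); they miss things now and then, are a little off and sometimes report something else, mostly with a low value. They report only what shows in the picture. A call takes as long as a camera call.
- robot.look_for(camera, label): "extent" ([centre column, centre row, width, height] in pixels, round what is visible of it).
- robot.outline_of(camera, label): "region" (400x640 bool, what is visible of it) and "extent" ([centre column, centre row, width, height] in pixels, round what is visible of it).
The state is a dict: "time": time; "q": joint angles; "joint_velocities": joint speeds; "joint_torque": joint torques, N m; "position": TCP position; "tool_rot": TCP orientation; "ft_force": force on the tool from outside, world axes, zero at the start; "moment": the same for the moment, N m; "grip_width": finger opening in m; "grip_force": force on a finger pad.
Only numpy, scipy, OpenCV 4.12 (cv2) and the standard library are available. Lean on these libraries where they do the work, as an engineer would, in place of code of your own. Each camera call takes 0.05 s, during which the arm holds its last target. There are 200 camera calls.

TASK

A slat of the wooden cigar mould has worked up: lay the aluminium straightedge across the ribs from end block to end block, let go, and gently press it down over the left end block and then over the right one to feel it rock. Press the straightedge down between its ends until the raised slat is fully home and lift off, then press over the left and then the right end block again to prove that it no longer rocks. Leave the straightedge lying there square and centred, never press the mould hard, and leave the other things on the table alone.

Things in the scene. Friction and masses are not known exactly. Their poses are not given: they have to be found in the camera images.
- mould: Fixed wooden mould on a board 3 to 14 mm high: 120 (x) by 250 (y) by 36 mm. Origin: centre of its underside; y to robot's left, z up, yaw within 0.3. 8 mm ribs along x at y = 0, +-25, +-50, +-75 mm; end blocks 24 mm wide at y = +-113; tops level at z = 36. Ribs at y = -50, 0, 50 are slats in tight slots: one, not known which, is 3 to 5 mm up; 10 N on it slides it down to a stop when level; no spring.
- rule_mid (a point): Centre (half-way up) of the straightedge, a loose square aluminium bar 280 mm long (along its x), 24 mm wide, 24 mm high, about 0.14 kg. At the start it lies on the table left of the mould, pointing roughly away from the robot. Axes: x along it, z up.
- rule: The same straightedge, origin at the centre of its underside. Closed fingers pressing it at 4 to 8 N over an end block (70 to 150 mm from the mould's centre) rock it; 16 to 20 N at its middle pushes any slat home, then it feels hard. Over 25 N between straightedge and mould bruises the wood, and so does a quick landing: come down at 8 mm/s or slower and stop by feel.
- end_a (a point): Middle of the underside edge at the straightedge's +x end, 140 mm from its centre.
- end_b (a point): Middle of the underside edge at the straightedge's -x end, 140 mm from its centre.
- gum_jar: Bystander: glass jar, 60 mm across, 85 mm high; origin under its centre.
- tray: Bystander: open wooden tray 100 x 160 x 30 mm with cigars; origin under its centre.
- ring_gauge: Bystander: dark wooden plate 40 x 110 x 12 mm with three holes; origin under its centre.

How it is judged:
On the way, in this order (a step that is already met when the one before it is completed fails the run):
1. the straightedge lies across the mould, centred and square, let go (x of rule_mid in the frame of mould between -0.03 and 0.03 m and y of rule_mid in the frame of mould between -0.025 and 0.025 m and z of rule_mid in the frame of mould between 0.046 and 0.062 m and angle between the x axis of rule and the y axis of mould, either way round below 0.12 rad and contact force between the fingers and rule below 0.1 N and linear speed of rule below 0.02 m/s), for 0.2 s.
2. it is pressed (over 2 N) over the left end block: left end down, right end up (x of rule_mid in the frame of mould between -0.03 and 0.03 m and y of rule_mid in the frame of mould between -0.025 and 0.025 m and z of rule_mid in the frame of mould between 0.046 and 0.062 m and angle between the x axis of rule and the y axis of mould, either way round below 0.12 rad and contact force between the fingers and rule above 2 N and y of the grasp point in the frame of mould between 0.07 and 0.15 m and ((y of end_a in the frame of mould above 0 m and z of end_a in the frame of mould below 0.0375 m and z of end_b in the frame of mould above 0.0385 m) or (y of end_b in the frame of mould above 0 m and z of end_b in the frame of mould below 0.0375 m and z of end_a in the frame of mould above 0.0385 m))), for 0.15 s.
3. it is pressed over the right end block: it rocks over, right end down, left end up (x of rule_mid in the frame of mould between -0.03 and 0.03 m and y of rule_mid in the frame of mould between -0.025 and 0.025 m and z of rule_mid in the frame of mould between 0.046 and 0.062 m and angle between the x axis of rule and the y axis of mould, either way round below 0.12 rad and contact force between the fingers and rule above 2 N and y of the grasp point in the frame of mould between -0.15 and -0.07 m and ((y of end_a in the frame of mould below 0 m and z of end_a in the frame of mould below 0.0375 m and z of end_b in the frame of mould above 0.0385 m) or (y of end_b in the frame of mould below 0 m and z of end_b in the frame of mould below 0.0375 m and z of end_a in the frame of mould above 0.0385 m))), for 0.15 s.
4. the slat is home and the fingers are off: both ends of the straightedge are down (x of rule_mid in the frame of mould between -0.03 and 0.03 m and y of rule_mid in the frame of mould between -0.025 and 0.025 m and z of rule_mid in the frame of mould between 0.046 and 0.062 m and angle between the x axis of rule and the y axis of mould, either way round below 0.12 rad and z of each of end_a, end_b in the frame of mould below 0.0375 m and contact force between the fingers and rule below 0.1 N), for 0.2 s.
5. it is pressed (over 2 N) over the left end block again and does not rock (x of rule_mid in the frame of mould between -0.03 and 0.03 m and y of rule_mid in the frame of mould between -0.025 and 0.025 m and z of rule_mid in the frame of mould between 0.046 and 0.062 m and angle between the x axis of rule and the y axis of mould, either way round below 0.12 rad and contact force between the fingers and rule above 2 N and y of the grasp point in the frame of mould between 0.07 and 0.15 m and ((y of end_a in the frame of mould above 0 m and z of each of end_a, end_b in the frame of mould below 0.0375 m) or (y of end_b in the frame of mould above 0 m and z of each of end_b, end_a in the frame of mould below 0.0375 m))), for 0.15 s.
6. it is pressed over the right end block again and does not rock (x of rule_mid in the frame of mould between -0.03 and 0.03 m and y of rule_mid in the frame of mould between -0.025 and 0.025 m and z of rule_mid in the frame of mould between 0.046 and 0.062 m and angle between the x axis of rule and the y axis of mould, either way round below 0.12 rad and contact force between the fingers and rule above 2 N and y of the grasp point in the frame of mould between -0.15 and -0.07 m and ((y of end_a in the frame of mould below 0 m and z of each of end_a, end_b in the frame of mould below 0.0375 m) or (y of end_b in the frame of mould below 0 m and z of each of end_b, end_a in the frame of mould below 0.0375 m))), for 0.15 s.
At the end, for the whole second after the job is handed in: The straightedge lies released, at rest, across the mould: centred within 30 mm along and 25 mm across the ribs, square within 0.12 rad, both ends less than 1.5 mm above the level of the mould's top faces; bystanders within 20 mm of where they stood (all of step 4 and linear speed of rule below 0.01 m/s and distance of each of gum_jar, tray, ring_gauge from where it was at the start of the episode below 0.02 m); the robot touches nothing.
It fails at once if the straightedge is pressed on the mould with more than 25 N (contact force between rule and mould above 25 N).
It fails at once if the fingers push on the mould with more than 25 N (contact force between the fingers and mould above 25 N).
It fails at once if a bystander is moved by more than 20 mm (distance of any of gum_jar, tray, ring_gauge from where it was at the start of the episode above 0.02 m).
It also fails if it takes over 64 s, if anything falls off the work surface, if the arm or the gripper's body presses on something with over 40 N, if the wrist force passes 120 N, or if a joint passes its speed limit or range.

## Working session

There is one attempt and no reset: what is moved stays moved. The work goes in short steps, Python scripts to look and compute and a shell command to move; the robot and the scene stay as the last step left them, time stands still between calls to the robot, and variables do not carry over. Pictures are saved under pics/ and viewed, at most 10 in all, crops included, and the job is handed in when it is done.

```bash
mkdir -p pics
cat > h.py <<'E'
from rig import robot
import numpy as np, cv2
from scipy.spatial.transform import Rotation as Rn
def ray(cam,u,v,z):
    m=robot.camera_model(cam)
    d=np.array([(u-m['cx'])/m['fx'],(v-m['cy'])/m['fy'],1.])
    if cam=='wrist':
        o=robot.get_obs(); T=np.array(m['tool_from_camera']); Rt=Rn.from_quat(o['tool_rot']).as_matrix()
        c=Rt@T[:3,3]+o['position']; d=Rt@T[:3,:3]@d
    else:
        R=np.array(m['R']); c=-R.T@np.array(m['t']); d=R.T@d
    return c+d*(z-c[2])/d[2]
def rect(cam,label,z):
    r=robot.outline_of(cam,label)
    if not r: return None
    reg=r[0]['region'].astype(np.uint8)
    vs,us=np.nonzero(reg)
    P=np.array([ray(cam,u,v,z)[:2] for u,v in zip(us,vs)])
    (c,s,a)=cv2.minAreaRect((P*1000).astype(np.float32))
    if s[0]<s[1]: a-=90
    return dict(conf=r[0]['conf'],c=np.round(c,1),s=np.round(s,1),longaxis_deg=round(a,2),mean=np.round(P.mean(0)*1000,1),ext=r[0]['extent'])
E
python3 - <<'E'
from h import *
o=robot.get_obs();print(o['time'],o['position'],o['tool_rot'],robot.tcp_to_tips,o['ft_force'])
for c in ['top','scene']:
    cv2.imwrite(f'pics/{c}0.png',robot.camera(c))
for l,z in [('mould',.043),('rule',.024),('gum_jar',.085),('tray',.03),('ring_gauge',.012)]:
    print(l,rect('top',l,z))
E
```

```text
0.0 [ 0.2135195  -0.58667738  0.24356259] [ 9.84826907e-01  1.73536211e-01 -1.23616436e-06 -1.07114400e-03] 0.022 [0.52064028 0.66120173 0.16462821]Traceback (most recent call last):
  File "<stdin>", line 6, in <module>
  File "h.py", line 18, in rect
    P=np.array([ray(cam,u,v,z)[:2] for u,v in zip(us,vs)])
                ~~~^^^^^^^^^^^
  File "h.py", line 5, in ray
    m=robot.camera_model(cam)
ValueError: time passes only in moves, steps and waits
```

View pics/top0.png

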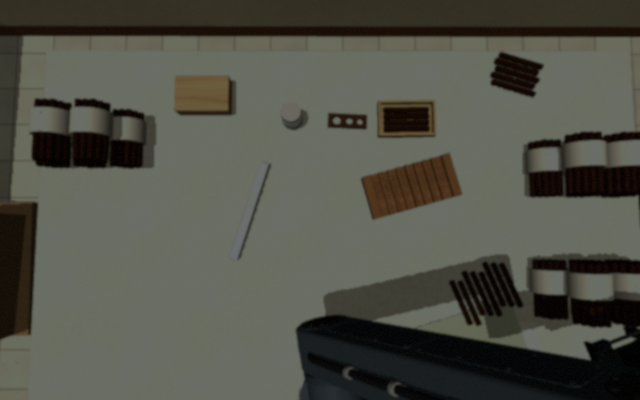

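View pics/scene0.png

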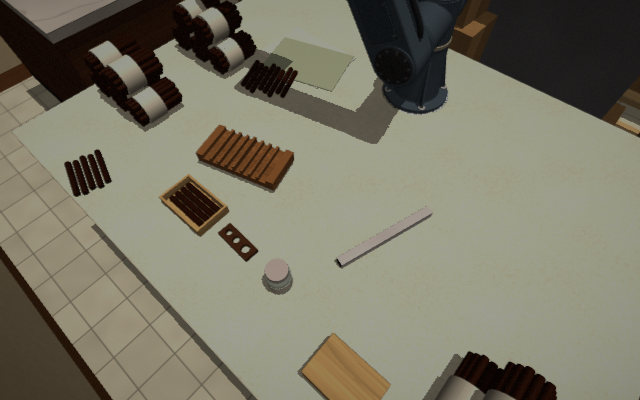

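The top view shows the rule at about (250,210), running from (266,163) to (236,258). The mould is centred near (412,186), and the jar (292,116), gauge (347,121) and tray (406,118) are behind it. I'll vectorise the ray code.

```bash
cat > h.py <<'E'
from rig import robot
import numpy as np, cv2
from scipy.spatial.transform import Rotation as Rn
def ray(cam,u,v,z):
    m=robot.camera_model(cam); u=np.atleast_1d(u); v=np.atleast_1d(v)
    d=np.stack([(u-m['cx'])/m['fx'],(v-m['cy'])/m['fy'],np.ones(len(u))])
    if cam=='wrist':
        o=robot.get_obs(); T=np.array(m['tool_from_camera']); Rt=Rn.from_quat(o['tool_rot']).as_matrix()
        c=Rt@T[:3,3]+o['position']; d=Rt@T[:3,:3]@d
    else:
        R=np.array(m['R']); c=-R.T@np.array(m['t']); d=R.T@d
    return (c[:,None]+d*(z-c[2])/d[2]).T
def rect(cam,label,z):
    r=robot.outline_of(cam,label)
    if not r: return None
    vs,us=np.nonzero(r[0]['region'])
    P=ray(cam,us,vs,z)[:,:2]
    c,s,a=cv2.minAreaRect((P*1000).astype(np.float32))
    if s[0]<s[1]: a-=90
    return dict(conf=round(r[0]['conf'],2),c=np.round(c,1),s=np.round(s,1),longaxis_deg=round(a,2),mean=np.round(P.mean(0)*1000,1),ext=np.round(r[0]['extent']))
E
python3 - <<'E'
from h import *
robot.camera('top')
for l,z in [('mould',.043),('rule',.024),('gum_jar',.085),('tray',.03),('ring_gauge',.012)]:
    print(l,rect('top',l,z))
o=robot.get_obs();print(Rn.from_quat(o['tool_rot']).as_matrix().round(3),o['time']); print(np.array(robot.camera_model('wrist')['tool_from_camera']).round(3))
E
```

```text
mould {'conf': 0.94, 'c': array([ 575.8, -197.8]), 's': array([119.6, 255.9]), 'longaxis_deg': -73.89, 'mean': array([ 575.8, -196.9]), 'ext': array([410., 185., 100.,  61.])}
rule {'conf': 0.76, 'c': array([508.9, 247.5]), 's': array([ 27.8, 279.1]), 'longaxis_deg': -17.47, 'mean': array([506.5, 247.5]), 'ext': array([247., 211.,  41.,  95.])}
gum_jar {'conf': 0.94, 'c': array([757.1, 126.7]), 's': array([73.1, 55.8]), 'longaxis_deg': 0.26, 'mean': array([756.4, 127. ]), 'ext': array([290., 117.,  22.,  28.])}
tray {'conf': 0.69, 'c': array([ 766.2, -189.4]), 's': array([108. , 163.1]), 'longaxis_deg': -89.9, 'mean': array([ 766. , -188.8]), 'ext': array([407., 119.,  59.,  41.])}
ring_gauge None
[[ 0.94   0.342 -0.   ]
 [ 0.342 -0.94   0.   ]
 [ 0.    -0.    -1.   ]] 0.45
[[-0.001 -0.966 -0.257  0.069]
 [ 1.    -0.001  0.    -0.   ]
 [-0.    -0.257  0.966 -0.14 ]
 [ 0.     0.     0.     1.   ]]
```

```bash
python3 -m jog '[0.07,0.05,-0.033,0,0, 0.07,0.05,-0.033,0,0, 0.07,0.05,-0.033,0,0, 0.07,0.05,-0.033,0,0, 0.07,0.05,-0.033,0,0, 0.07,0.05,-0.033,0,0, 0.07,0.05,-0.033,0,0, 0.07,0.05,-0.033,0,0, 0.07,0.02,-0.052,0,0, 0.07,0.02,-0.052,0,0, 0.07,0.02,-0.052,0,0, 0.07,0.02,-0.052,0,0, 0.07,0.02,-0.052,0,0, 0.07,0.02,-0.052,0,0, 0.07,0.02,-0.052,0,0, 0.07,0.02,-0.052,0,0, 0.07,0,0,0.02,1, 0.07,0,0,0.02,1, 0.07,0,0,0.02,1, 0.07,0,0,0.02,0.75]' 20
python3 - <<'E'
from h import *
cv2.imwrite('pics/w1.png',robot.camera('wrist'))
o=robot.get_obs();print(o['position'],Rn.from_quat(o['tool_rot']).as_matrix().round(3)[:,0],o['q'].round(2) if hasattr(o['q'],'round') else o['q'],o['ft_force'])
print(rect('wrist','rule',.024))
robot.camera('top'); print(rect('top','mould',.043))
print(rect('top','ring_gauge',.012))
E
```

```text
time: 2.95
position: [0.5076, 0.2433, 0.1641]
tool_rot: [0.988, -0.154, 0.0, -0.0]
ft_force: [-0.1, -0.2, 0.4]
grip_width: 0.0702
grip_force: 0.0
[0.50597765 0.24270968 0.16159219] [ 0.951 -0.308 -0.004] [ 0.25  0.56  1.67 -0.    0.92  2.13] [-0.47175219  0.41946587 -0.70763377]
{'conf': 0.7, 'c': array([512.3, 244.9]), 's': array([ 25.6, 260.8]), 'longaxis_deg': -17.27, 'mean': array([536.1, 237.6]), 'ext': array([311., 170.,  34., 280.])}
{'conf': 0.82, 'c': array([ 575.6, -196.4]), 's': array([119.1, 256.5]), 'longaxis_deg': -74.13, 'mean': array([ 575.6, -196.2]), 'ext': array([409., 186., 101.,  61.])}
{'conf': 0.68, 'c': array([765.2, -22.2]), 's': array([110.7,  45.4]), 'longaxis_deg': 87.33, 'mean': array([763.8, -22.5]), 'ext': array([346., 121.,  43.,  19.])}
```

View pics/w1.png

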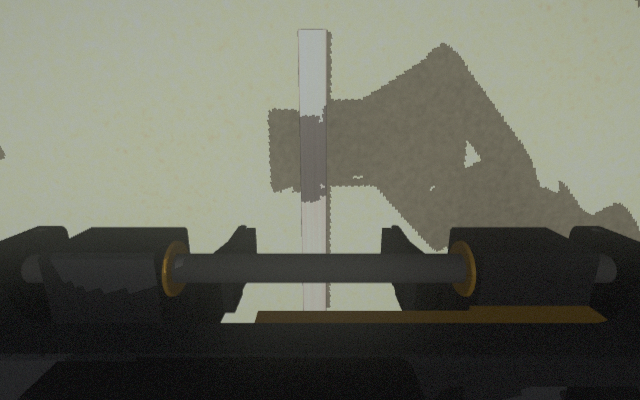

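The rule (cols 299–328, far end at row 29) runs between the fingers and is about 3 mm off to one side. I'll descend and grip it.

```bash
python3 -m jog '[0.07,-0.0035,-0.003,0.04,0, 0.07,0,0,0.04,0, 0.07,0,0,0.03,0, 0.07,0,0,0.015,0, 0.07,0,0,0.009,0, 0.015,0,0,0,0, 0.015,0,0,0,0, 0.015,0,0,0,0, 0.015,0,0,0,0, 0.015,0,0,0,0]' 20
```

```text
time: 4.45
position: [0.5052, 0.2471, 0.0308]
tool_rot: [0.988, -0.152, 0.0, -0.0]
ft_force: [-0.2, -0.7, 0.2]
grip_width: 0.028
grip_force: 0.5
```

```bash
python3 -m jog '[0.015,0,0,0,0, 0.015,0,0,0,0, 0.015,0,0,-0.04,0, 0.015,0,0,-0.05,0]' 20
```

```text
time: 4.95
position: [0.5037, 0.2465, 0.1199]
tool_rot: [0.988, -0.152, -0.002, 0.001]
ft_force: [0.4, 0.5, -0.5]
grip_width: 0.0239
grip_force: 20.0
```

```bash
python3 -m jog '[0.015,0.0251,0.0503,0,0, 0.015,0.0251,0.0503,0,0, 0.015,0.0251,0.0503,0,0, 0.015,0.0251,0.0503,0,0, 0.015,0.0251,0.0503,0,0, 0.015,0.0251,0.0503,0,0, 0.015,0.0251,0.0503,0,0, 0.015,0.0251,0.0503,0,0, 0.015,0,0,0,1, 0.015,0,0,0,1, 0.015,0,0,0,1, 0.015,0,0,0,1, 0.015,0,0,0,1, 0.015,0,0,0,0.65, 0.015,0,0,0,0]' 20
python3 - <<'E'
from h import *
cv2.imwrite('pics/w2.png',robot.camera('wrist')); cv2.imwrite('pics/s2.png',robot.camera('scene')[100:220,160:340].repeat(4,0).repeat(4,1))
o=robot.get_obs();R=Rn.from_quat(o['tool_rot']).as_matrix();p=np.array(o['position']);print(p,R[:,0],o['ft_force'],o['time'])
print(rect('wrist','rule',.114-.024+.024))
c=np.array([.5757,-.197]);d=c-p[:2];print('to go tool x,y',R[:2,0]@d,R[:2,1]@d)
E
```

```text
time: 6.82
position: [0.5749, -0.1969, 0.12]
tool_rot: [0.799, -0.601, -0.001, 0.0]
ft_force: [0.7, -0.0, -1.6]
grip_width: 0.0236
grip_force: 20.0
[ 0.5750991  -0.19699584  0.12014667] [ 2.77100220e-01 -9.60840792e-01 -6.63570671e-04] [ 0.47290195 -0.19089009 -0.87549734] 6.925
{'conf': 0.66, 'c': array([ 586.3, -237.8]), 's': array([ 23.8, 147.6]), 'longaxis_deg': -73.94, 'mean': array([ 590.4, -252.2]), 'ext': array([318., 156.,  58., 313.])}
to go tool x,y 0.00017050914771538447 -0.0005762197776283142
```

View pics/w2.png

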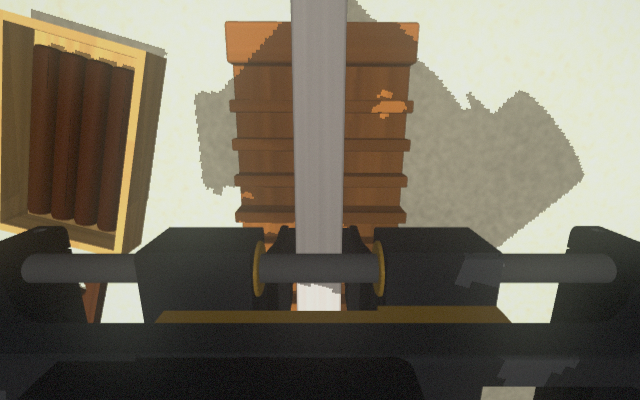

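View pics/s2.png

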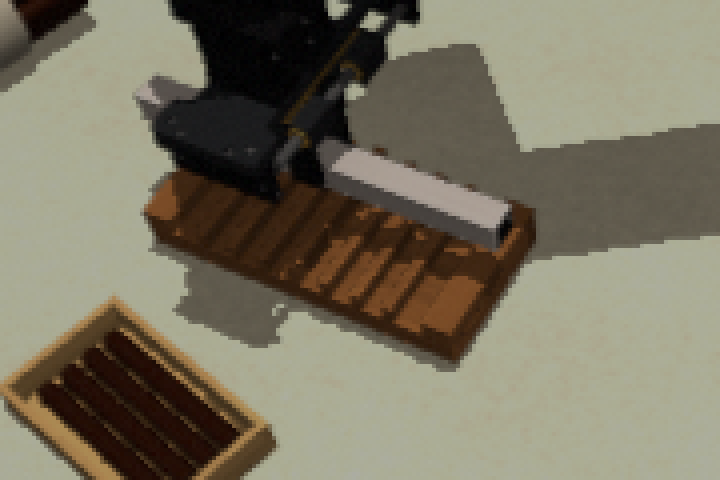

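The rule is centred and square over the mould: rule at col 319, mould block centred at col 322. I'll use a light grip, so it slips before pressing hard, and come down slowly.

```bash
python3 -m jog '[0.015,0,0,0.013,0, 0.015,0,0,0.012,0, 0.015,0,0,0.004,0, 0.015,0,0,0.0008,0, 0.015,0,0,0.0008,0, 0.015,0,0,0.0008,0, 0.015,0,0,0.0008,0, 0.015,0,0,0.0008,0]' 6
python3 -m jog '[0.015,0,0,0.0008,0, 0.015,0,0,0.0008,0, 0.015,0,0,0.0008,0, 0.015,0,0,0.0008,0]'
```

```text
time: 7.98
position: [0.5755, -0.1972, 0.0877]
tool_rot: [0.799, -0.602, 0.0, -0.0]
ft_force: [-0.3, -0.1, -1.5]
grip_width: 0.024
grip_force: 6.0
time: 8.48
position: [0.5755, -0.1972, 0.0845]
tool_rot: [0.799, -0.602, -0.0, 0.0]
ft_force: [-1.1, 0.8, 4.7]
grip_width: 0.0239
grip_force: 6.0
```

```bash
python3 -m jog '[0.015,0,0,0.0005,0, 0.015,0,0,0.0005,0]'
python3 -m jog '[0.015,0,0,0.0005,0, 0.015,0,0,0.0005,0]'
python3 -m jog '[0.015,0,0,0.0005,0, 0.015,0,0,0.0005,0]'
```

```text
time: 8.72
position: [0.5755, -0.1972, 0.0844]
tool_rot: [0.799, -0.602, 0.0, 0.0]
ft_force: [-2.1, 0.9, 7.1]
grip_width: 0.024
grip_force: 6.0
time: 8.98
position: [0.5756, -0.1975, 0.0838]
tool_rot: [0.799, -0.602, 0.001, 0.0]
ft_force: [-2.6, 1.4, 8.7]
grip_width: 0.0243
grip_force: 6.0
time: 9.22
position: [0.5756, -0.1976, 0.0828]
tool_rot: [0.799, -0.602, 0.001, 0.0]
ft_force: [-3.0, -0.0, 9.6]
grip_width: 0.0242
grip_force: 6.0
```

```bash
python3 -m jog '[0.015,0,0,-0.001,0, 0.015,0,0,-0.001,0]' 3
python3 - <<'E'
from h import *
cv2.imwrite('pics/w3.png',robot.camera('wrist'))
o=robot.get_obs();print(o['ft_force'],o['moment'],o['position'])
E
```

```text
time: 9.48
position: [0.5754, -0.1971, 0.0831]
tool_rot: [0.799, -0.602, -0.0, -0.0]
ft_force: [0.6, -0.1, -1.1]
grip_width: 0.0238
grip_force: 3.0
[-0.47631253  0.43146667 -1.29798904] [ 0.1316178   0.04166047 -0.02345417] [ 0.57542015 -0.19704078  0.08315314]
```

View pics/w3.png

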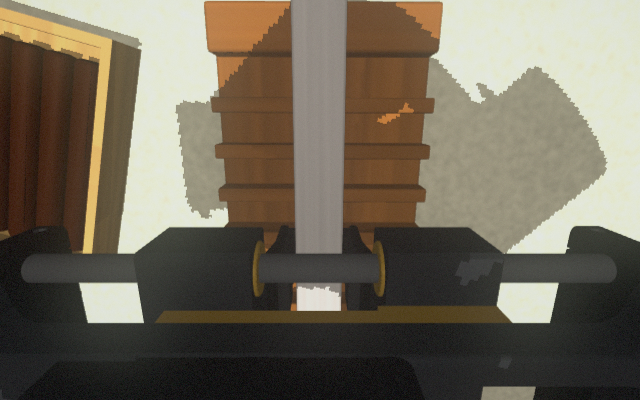

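```bash
python3 -m jog '[0.015,0,0,0.0004,0, 0.015,0,0,0.0003,0]'
python3 -m jog '[0.015,0,0,0.0003,0, 0.015,0,0,0.0003,0]'
```

```text
time: 9.78
position: [0.5754, -0.1971, 0.0828]
tool_rot: [0.799, -0.602, -0.0, -0.0]
ft_force: [-0.8, 0.9, 3.4]
grip_width: 0.0244
grip_force: 3.0
time: 10.02
position: [0.5755, -0.1972, 0.0824]
tool_rot: [0.799, -0.602, 0.0, 0.0]
ft_force: [-2.0, -0.3, 3.2]
grip_width: 0.0242
grip_force: 3.0
```

```bash
python3 -m jog '[0.035,0,0,0,0, 0.05,0,0,0,0, 0.05,0,0,0,0]'; python3 -m jog '[0.05,0,0,-0.02,0, 0.05,0,0,-0.04,0, 0.0,0,0,-0.05,0, 0,0,0,0,0]'
python3 - <<'E'
from h import *
cv2.imwrite('pics/w4.png',robot.camera('wrist'))
o=robot.get_obs();R=Rn.from_quat(o['tool_rot']).as_matrix();print(o['position'],R[:,0])
for z in (.043,.049): print(rect('wrist','mould',z))
print(rect('wrist','rule',.077))
robot.camera('top')
print(rect('top','mould',.049),rect('top','rule',.077))
E
```

```text
time: 10.4
position: [0.5755, -0.1972, 0.0818]
tool_rot: [0.799, -0.602, -0.0, 0.0]
ft_force: [-0.4, -0.5, 0.1]
grip_width: 0.0452
grip_force: 0.0
time: 10.9
position: [0.5782, -0.1986, 0.1965]
tool_rot: [0.799, -0.602, 0.005, -0.001]
ft_force: [0.2, -0.6, 0.1]
grip_width: 0.0373
grip_force: 0.0
[ 0.57656852 -0.19771     0.19405002] [ 0.27549162 -0.96129759  0.00336388]
{'conf': 0.91, 'c': array([ 568.5, -194.6]), 's': array([119.9, 250.7]), 'longaxis_deg': -74.16, 'mean': array([ 579. , -231.2]), 'ext': array([326., 181., 138., 260.])}
{'conf': 0.91, 'c': array([ 568. , -195.7]), 's': array([116.9, 244.7]), 'longaxis_deg': -74.14, 'mean': array([ 578.3, -231.4]), 'ext': array([326., 181., 138., 260.])}
{'conf': 0.74, 'c': array([ 574.7, -211.3]), 's': array([ 24.5, 241.9]), 'longaxis_deg': -73.94, 'mean': array([ 581.1, -234.1]), 'ext': array([322., 166.,  31., 289.])}
{'conf': 0.81, 'c': array([ 575.1, -194.3]), 's': array([120.1, 254.1]), 'longaxis_deg': -73.89, 'mean': array([ 560. , -138.7]), 'ext': array([410., 192., 102.,  51.])} {'conf': 0.96, 'c': array([ 557.4, -132. ]), 's': array([ 26.3, 147.5]), 'longaxis_deg': -74.36, 'mean': array([ 557.2, -128.1]), 'ext': array([388., 190.,  56.,  20.])}
```

View pics/w4.png

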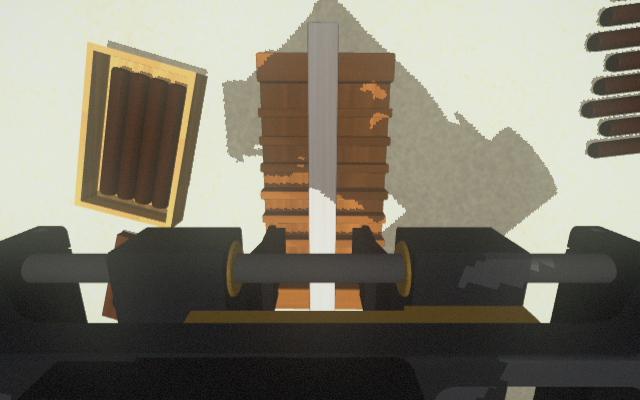

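The rule lies centred and square on the mould, released. Next I press it over the left block, at tool x −113 mm.

```bash
python3 -m jog '[0,-0.057,0,0,0, 0,-0.056,0,0,0, 0,0,0,0.045,0, 0,0,0,0.03,0, 0,0,0,0.003,0, 0,0,0,0.0009,0, 0,0,0,0.0009,0, 0,0,0,0.0009,0, 0,0,0,0.0009,0]'
python3 -m jog '[0,0,0,0.0009,0, 0,0,0,0.0009,0, 0,0,0,0.0009,0]'
```

```text
time: 12.38
position: [0.5446, -0.0887, 0.111]
tool_rot: [0.798, -0.602, 0.001, -0.0]
ft_force: [-0.2, 0.4, -0.4]
grip_width: 0.0005
grip_force: 0.0
time: 12.75
position: [0.5443, -0.0885, 0.1077]
tool_rot: [0.799, -0.602, -0.0, 0.0]
ft_force: [-0.2, 0.4, 0.2]
grip_width: 0.0005
grip_force: 0.0
```

```bash
python3 -m jog '[0,0,0,0.0009,0, 0,0,0,0.0009,0, 0,0,0,0.0009,0]'
python3 -m jog '[0,0,0,0.0009,0, 0,0,0,0.0009,0, 0,0,0,0.0009,0]'
python3 -m jog '[0,0,0,0.0009,0, 0,0,0,0.0009,0, 0,0,0,0.0009,0]'
```

```text
time: 13.12
position: [0.5444, -0.0885, 0.105]
tool_rot: [0.799, -0.602, 0.0, -0.0]
ft_force: [-1.2, 0.5, -0.2]
grip_width: 0.0003
grip_force: 0.0
time: 13.5
position: [0.5443, -0.0885, 0.1023]
tool_rot: [0.799, -0.602, 0.0, -0.0]
ft_force: [0.4, 0.7, -0.4]
grip_width: 0.0006
grip_force: 0.0
time: 13.88
position: [0.5444, -0.0885, 0.0996]
tool_rot: [0.799, -0.602, 0.0, -0.0]
ft_force: [-0.2, -0.1, -0.1]
grip_width: 0.0002
grip_force: 0.0
```

```bash
python3 -m jog '[0,0,0,0.0009,0, 0,0,0,0.0009,0]'
python3 -m jog '[0,0,0,0.0009,0, 0,0,0,0.0009,0]'
python3 -m jog '[0,0,0,0.0006,0, 0,0,0,0.0006,0]'
```

```text
time: 14.12
position: [0.5443, -0.0885, 0.0978]
tool_rot: [0.799, -0.602, -0.0, 0.0]
ft_force: [0.9, 0.0, 0.3]
grip_width: 0.0008
grip_force: 0.0
time: 14.38
position: [0.5444, -0.0885, 0.0965]
tool_rot: [0.799, -0.602, 0.0, -0.0]
ft_force: [-1.0, 0.2, 8.7]
grip_width: 0.0005
grip_force: 4.1
time: 14.62
position: [0.5445, -0.0885, 0.0963]
tool_rot: [0.799, -0.602, 0.0, -0.0]
ft_force: [-2.6, 2.2, 14.7]
grip_width: 0.0008
grip_force: 7.0
```

Hard contact at tip z≈0.074, so the mould top is at z≈0.050 and the left end is down. Next is the right block.

```bash
python3 -m jog '[0,0,0,-0.015,0, 0,0.057,0,-0.002,0, 0,0.057,0,0,0, 0,0.056,0,0,0, 0,0.056,0,0,0, 0,0,0,0,0, 0,0,0,0.003,0, 0,0,0,0.001,0, 0,0,0,0.0009,0, 0,0,0,0.0009,0]'
python3 -m jog '[0,0,0,0.0009,0, 0,0,0,0.0009,0, 0,0,0,0.0009,0]'
python3 -m jog '[0,0,0,0.0009,0, 0,0,0,0.0009,0, 0,0,0,0.0009,0]'
```

```text
time: 15.88
position: [0.6066, -0.3048, 0.1061]
tool_rot: [0.799, -0.601, -0.0, -0.0]
ft_force: [-1.2, -0.0, -0.1]
grip_width: 0.0003
grip_force: 0.0
time: 16.25
position: [0.6066, -0.3058, 0.1033]
tool_rot: [0.799, -0.602, -0.0, 0.0]
ft_force: [-0.6, -0.0, 0.3]
grip_width: 0.0002
grip_force: 0.0
time: 16.62
position: [0.6065, -0.3058, 0.1005]
tool_rot: [0.799, -0.602, -0.0, 0.0]
ft_force: [-0.3, -0.1, 0.7]
grip_width: 0.0003
grip_force: 0.0
```

```bash
python3 -m jog '[0,0,0,0.0009,0, 0,0,0,0.0009,0]'
python3 -m jog '[0,0,0,0.0009,0, 0,0,0,0.0009,0]'
python3 -m jog '[0,0,0,0.0007,0]'
```

```text
time: 16.88
position: [0.6066, -0.3058, 0.0988]
tool_rot: [0.799, -0.602, 0.0, -0.0]
ft_force: [0.2, -0.1, -0.6]
grip_width: 0.0005
grip_force: 0.0
time: 17.12
position: [0.6066, -0.3058, 0.097]
tool_rot: [0.799, -0.602, -0.0, -0.0]
ft_force: [-0.5, 0.0, 0.2]
grip_width: 0.0006
grip_force: 0.0
time: 17.25
position: [0.6066, -0.3058, 0.0966]
tool_rot: [0.799, -0.602, 0.0, -0.0]
ft_force: [-0.7, 1.2, 3.7]
grip_width: 0.0007
grip_force: 1.8
```

```bash
python3 -m jog '[0,0,0,0.0005,0, 0,0,0,0,0, 0,0,0,0,0]'
python3 - <<'E'
from h import *
im=robot.camera('scene'); cv2.imwrite('pics/s5.png',cv2.resize(im[110:200,190:310],None,fx=6,fy=6,interpolation=cv2.INTER_CUBIC))
m=robot.camera_model('scene')
def proj(X): 
    p=np.array(m['R'])@X+m['t']; return np.round([m['fx']*p[0]/p[2]+m['cx'],m['fy']*p[1]/p[2]+m['cy']],1)
c=np.array([.5757,-.197]);d=np.array([-.2766,.961])
for s in(1,-1):
  for h in(.074,.084): print(s,h,proj(np.append(c+s*.14*d,h)))
E
```

```text
time: 17.62
position: [0.6067, -0.3058, 0.0965]
tool_rot: [0.799, -0.602, 0.0, -0.0]
ft_force: [-1.3, 0.9, 5.1]
grip_width: 0.0003
grip_force: 2.7
1 0.074 [287.3 164.2]
1 0.084 [286.9 161.8]
-1 0.074 [200.1 131.1]
-1 0.084 [199.1 128.7]
```

View pics/s5.png

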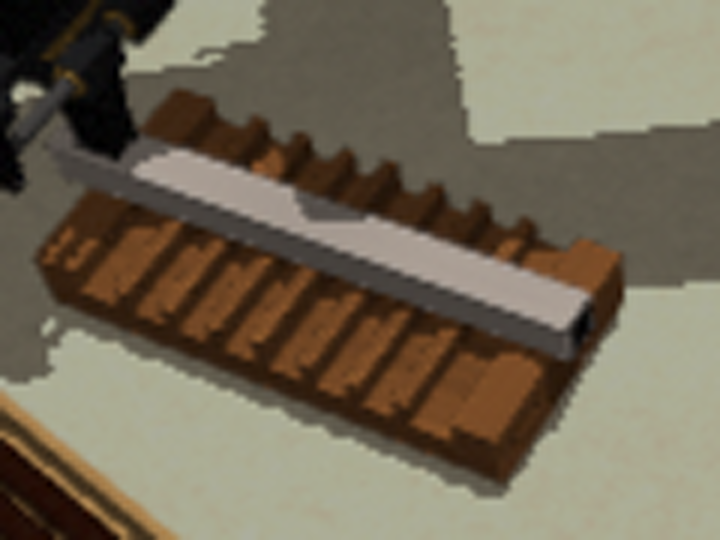

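```bash
python3 -m jog '[0,0,0,-0.015,0, 0,-0.057,0,0,0, 0,-0.056,0,0,0, 0,0,0,0,0, 0,0,0,0.003,0, 0,0,0,0.0009,0, 0,0,0,0.0009,0, 0,0,0,0.0009,0]'
python3 -m jog '[0,0,0,0.0008,0, 0,0,0,0.0008,0, 0,0,0,0.0008,0]'
python3 -m jog '[0,0,0,0.0008,0, 0,0,0,0.0008,0]'
```

```text
time: 18.68
position: [0.5756, -0.1979, 0.1049]
tool_rot: [0.798, -0.602, 0.0, -0.0]
ft_force: [0.3, 1.3, 0.8]
grip_width: 0.0005
grip_force: 0.0
time: 19.05
position: [0.5755, -0.1972, 0.1027]
tool_rot: [0.799, -0.602, 0.0, -0.0]
ft_force: [0.6, -0.6, -0.8]
grip_width: 0.0008
grip_force: 0.0
time: 19.3
position: [0.5755, -0.1971, 0.1011]
tool_rot: [0.799, -0.602, 0.0, -0.0]
ft_force: [0.1, 0.4, 0.0]
grip_width: 0.0006
grip_force: 0.0
```

```bash
python3 -m jog '[0,0,0,0.0006,0, 0,0,0,0.0006,0]'
python3 -m jog '[0,0,0,0.0006,0, 0,0,0,0.0006,0]'
```

```text
time: 19.55
position: [0.5754, -0.1968, 0.1003]
tool_rot: [0.798, -0.602, -0.0, -0.0]
ft_force: [-1.7, 2.1, 5.7]
grip_width: 0.0008
grip_force: 2.7
time: 19.8
position: [0.5754, -0.1967, 0.0999]
tool_rot: [0.799, -0.602, -0.0, -0.0]
ft_force: [-1.9, 2.2, 9.2]
grip_width: 0.0006
grip_force: 4.2
```

The middle is about 4 mm high, so the centre slat is the raised one and the rocking was real. I'll keep pressing.

```bash
python3 -m jog '[0,0,0,0.0006,0, 0,0,0,0.0006,0, 0,0,0,0.0006,0]'
python3 -m jog '[0,0,0,0.0006,0, 0,0,0,0.0006,0]'
python3 -m jog '[0,0,0,0.0006,0, 0,0,0,0.0006,0]'
```

```text
time: 20.18
position: [0.5754, -0.1967, 0.0983]
tool_rot: [0.799, -0.602, -0.0, -0.0]
ft_force: [-0.5, 2.7, 8.3]
grip_width: 0.0003
grip_force: 4.2
time: 20.42
position: [0.5754, -0.1967, 0.0971]
tool_rot: [0.799, -0.602, -0.0, -0.0]
ft_force: [-1.5, 1.4, 8.7]
grip_width: 0.0004
grip_force: 4.3
time: 20.68
position: [0.5753, -0.1965, 0.0959]
tool_rot: [0.799, -0.602, -0.0, -0.0]
ft_force: [-2.4, 2.5, 13.4]
grip_width: 0.0003
grip_force: 6.8
```

```bash
python3 -m jog '[0,0,0,0.0003,0, 0,0,0,0.0002,0]'
```

```text
time: 20.92
position: [0.5753, -0.1965, 0.0959]
tool_rot: [0.799, -0.602, -0.0, -0.0]
ft_force: [-2.6, 3.2, 12.2]
grip_width: 0.0003
grip_force: 6.5
```

```bash
python3 -m jog '[0,0,0,0.0003,0, 0,0,0,0,0]'; python3 -m jog '[0,0,0,0.0002,0, 0,0,0,0,0]'
```

```text
time: 21.18
position: [0.5753, -0.1965, 0.0959]
tool_rot: [0.799, -0.602, -0.0, -0.0]
ft_force: [-1.9, 3.4, 13.8]
grip_width: 0.0007
grip_force: 6.8
time: 21.42
position: [0.5753, -0.1965, 0.096]
tool_rot: [0.799, -0.602, -0.0, -0.0]
ft_force: [-3.8, 2.8, 15.2]
grip_width: 0.0005
grip_force: 7.3
```

Hard and not moving. One small step more, then I lift and press over the left block again.

```bash
python3 -m jog '[0,0,0,0.0003,0, 0,0,0,0,0]'; python3 -m jog '[0,0,0,-0.004,0, 0,0,0,-0.006,0, 0,0,0,0,0, 0,0,0,0,0, 0,-0.057,0,0,0, 0,-0.056,0,0,0, 0,0,0,0,0, 0,0,0,0.004,0, 0,0,0,0.0008,0, 0,0,0,0.0008,0, 0,0,0,0.0008,0]'
```

```text
time: 21.68
position: [0.5753, -0.1965, 0.0959]
tool_rot: [0.799, -0.602, -0.0, -0.0]
ft_force: [-3.6, 2.7, 15.6]
grip_width: 0.0008
grip_force: 8.1
time: 23.05
position: [0.5445, -0.0893, 0.0967]
tool_rot: [0.798, -0.602, 0.0, -0.0]
ft_force: [-0.9, 0.6, -0.2]
grip_width: 0.0007
grip_force: 0.0
```

```bash
python3 -m jog '[0,0,0,0.0006,0, 0,0,0,0.0005,0]'; python3 -m jog '[0,0,0,0.0003,0, 0,0,0,0,0]'
```

```text
time: 23.3
position: [0.5444, -0.0888, 0.096]
tool_rot: [0.799, -0.602, 0.0, 0.0]
ft_force: [-1.3, -0.4, 4.2]
grip_width: 0.0005
grip_force: 2.2
time: 23.55
position: [0.5444, -0.0888, 0.096]
tool_rot: [0.799, -0.602, 0.0, 0.0]
ft_force: [-1.2, -0.6, 4.4]
grip_width: 0.0009
grip_force: 2.6
```

```bash
python3 -m jog '[0,0,0,0.0001,0, 0,0,0,0,0, 0,0,0,-0.012,0, 0,0.057,0,0,0, 0,0.057,0,0,0, 0,0.056,0,0,0, 0,0.056,0,0,0, 0,0,0,0,0, 0,0,0,0.008,0, 0,0,0,0.0008,0, 0,0,0,0.0008,0, 0,0,0,0.0008,0]'; python3 -m jog '[0,0,0,0.0008,0, 0,0,0,0.0006,0]'
```

```text
time: 25.05
position: [0.6067, -0.3049, 0.0971]
tool_rot: [0.799, -0.601, -0.0, -0.0]
ft_force: [0.0, -1.0, 0.3]
grip_width: 0.0005
grip_force: 0.0
time: 25.3
position: [0.6067, -0.3056, 0.096]
tool_rot: [0.799, -0.602, 0.0, -0.0]
ft_force: [-1.6, 1.3, 4.6]
grip_width: 0.0004
grip_force: 2.3
```

```bash
python3 -m jog '[0,0,0,0.0002,0, 0,0,0,0,0, 0,0,0,0,0]'; python3 -m jog '[0,0,0,-0.01,0, 0,0,0,-0.03,0, 0,0,0,-0.04,0, 0,0,0,0,0, 0,0,0,0,0, 0,0,0,0,0]'
python3 - <<'E'
from h import *
im=robot.camera('scene'); cv2.imwrite('pics/s6.png',cv2.resize(im[110:200,190:310],None,fx=6,fy=6,interpolation=cv2.INTER_CUBIC))
E
```

```text
time: 25.68
position: [0.6067, -0.3056, 0.096]
tool_rot: [0.799, -0.602, 0.0, -0.0]
ft_force: [-1.6, 1.9, 5.3]
grip_width: 0.0005
grip_force: 2.7
time: 26.42
position: [0.6057, -0.3053, 0.1738]
tool_rot: [0.799, -0.602, -0.002, 0.0]
ft_force: [-0.3, 0.2, 0.8]
grip_width: 0.0003
grip_force: 0.0
```

View pics/s6.png

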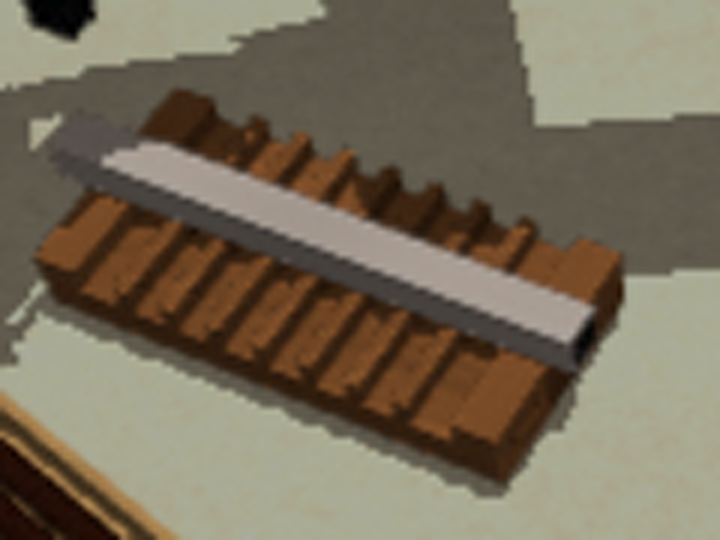

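The rule now lies flat and centred. Its left end has dropped from crop row ~300 to ~312 compared with the rocked picture, and the fingers are clear. I'm handing in.

```bash
python3 -c "
from rig import robot; print(robot.hand_in())"
```

```text
the job is handed in; nothing more can be done
None
```

The job is handed in at about 26 s of the 64 s allowed: the centre slat was the raised one (about 4 mm) and is pressed home, neither end rocked when pressed again, and the straightedge lies flat, centred and released; the hand-in returned no verdict.

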